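Bleed the purge line and reset its handwheel valve

TASK

On the wire bonder's purge-gas station, first bleed the line: press the hinged spring pedal all the way down to its stop, keep it there for a moment and let it come back up. Then turn the handwheel valve clockwise (seen from above) until it is fully closed against its stop, and back it off (anticlockwise) exactly two full turns. Finish holding the wheel still by its upright crank handle, gripped between the fingers - do not let go - and leave the things standing around where they are.

Things in the scene. Friction and masses are not known exactly. Their poses are not given: they have to be found in the camera images.
- purge_valve: the fixed part of the valve, a 110 x 90 x 12 mm steel foot with an aluminium block (80 x 70 mm, up to 52 mm high), a brass bonnet and tube stubs on its two y flanks. Bolted down. Origin: centre of the foot's underside, on the wheel's axis; z up. Its +x axis is the direction from the hub to the crank handle when the valve is fully closed.
- wheel (a joint): turn of the handwheel about its upright axis, rad: 0 = fully closed, a hard stop; it grows as the wheel opens (anticlockwise seen from above), 6.283 per turn, free up to 17. It starts somewhere between 2.5 and 8.5. Stays where it is left; dry friction 0.12 N m, about 2.5 N at the handle.
- wheel_hub (a point): centre of the handwheel, on its axis, 100 mm above the work surface, at the height of the rim's centre line. The wheel is black plastic with three spokes, 116 mm across; the rim is a 16 mm thick round bar (its top 108 mm above the surface); the hub is no higher than the rim.
- crank_grip (a point): the point to grip: on the axis of the upright steel crank handle, a round sleeve 22 mm in diameter and 55 mm long that stands on the wheel's rim, 50 mm from the wheel's axis, and spins freely on its own pin (so the fingers may keep their direction while the wheel turns). The sleeve runs from 30 mm below this point (112 mm above the surface) to 25 mm above it (167 mm); the point is 142 mm above the surface.
- bleed_unit: the pedal's fixed base, a 140 x 90 x 10 mm steel plate, bolted down. Origin: centre of its underside; the pedal's hinge lies across it at x = +55 mm, 24 mm up, along y; the pedal's free end points to its -x side.
- pedal (a joint): swing of the pedal, rad: 0 = up (spring rest), 0.30 = fully down at its hard stop, where the plate lies level. Springs back by itself when let go. Pressed at pedal_pad it starts to give at about 3.5 N and needs about 8 to 9 N to reach the stop.
- pedal_pad (a point): the point to press: on the upper face of the ribbed aluminium pedal plate (115 mm long from the hinge, 70 mm wide, 7 mm thick), mid-width, 20 mm from its free end and 95 mm from the hinge. With the pedal up it is about 55 mm above the surface; at the stop 27.5 mm above it, about 28 mm lower and 5 mm farther from the hinge.
- magazine: bystander: open-ended aluminium lead-frame magazine, 130 x 75 x 70 mm, origin at the centre of its underside; not to be disturbed
- spool: bystander: aluminium wire spool standing on its flange, 54 mm in diameter, 32 mm high, origin at the centre of its underside; not to be disturbed
- jar: bystander: clear plastic jar with a white cap, 60 mm in diameter, 85 mm high, origin at the centre of its underside; not to be disturbed
- driver: bystander: black-handled screwdriver lying flat along its own x axis, 200 mm long, 26 mm thick at the handle, its origin at mid-length on its underside; not to be disturbed
- crank: the sleeve of the same crank handle, its origin at the centre of its lower end, 30 mm below crank_grip; z up along the sleeve; it spins freely about z
Things that resemble listed ones, but are neither listed nor needed, are in the scene too. What is shaped like the purge_valve but green or purple is not meant.

How it is judged:
On the way, in this order (a step that is already met when the one before it is completed fails the run):
1. the pedal is pressed down to its stop while the valve is still open (value of joint pedal above 0.26 rad and value of joint wheel above 1 rad), for 0.2 s.
2. the pedal is back up and the valve is fully closed against its stop (value of joint pedal below 0.05 rad and value of joint wheel below 0.1 rad), for 0.2 s.
At the end, for the whole second after the job is handed in: the wheel stands two turns (within 20 degrees) open from its closed stop and at rest, the crank handle is gripped between the fingers (more than 5 N, grasp point within 35 mm of the handle's grip point), the pedal is up, and every bystander is within 30 mm of where it stood (value of joint wheel between 12.216 and 12.916 rad and velocity of joint wheel between -0.1 and 0.1 rad/s and contact force between the fingers and crank above 5 N and distance between the grasp point and crank_grip below 0.035 m and value of joint pedal below 0.05 rad and distance of each of magazine, spool, jar, driver from where it was at the start of the episode below 0.03 m); the arm keeps its last pose, push and grip.
It fails at once if the lead-frame magazine is knocked or shifted by more than 30 mm (distance of magazine from where it was at the start of the episode above 0.03 m).
It fails at once if the wire spool is knocked or shifted by more than 30 mm (distance of spool from where it was at the start of the episode above 0.03 m).
It fails at once if the jar is knocked or shifted by more than 30 mm (distance of jar from where it was at the start of the episode above 0.03 m).
It fails at once if the screwdriver is knocked or shifted by more than 30 mm (distance of driver from where it was at the start of the episode above 0.03 m).
It also fails if it takes over 70 s, if anything falls off the work surface, if the arm or the gripper's body presses on something with over 40 N, if the wrist force passes 120 N, or if a joint passes its speed limit or range.

ROBOT

A 6-joint arm with a two-finger parallel gripper is mounted at the origin on the work surface. World frame = base frame: x ahead of the robot, y to its left, z up, the work surface at z = 0. Lengths are in m, angles in rad, forces in N, time in s.
With the tool pointing down it reaches from about 0.25 to 0.775 m from the base axis. Payload 8.9 kg.
Tool frame: the origin (TCP) lies between the finger pads; the fingertips stand 8 mm ahead of it and the grasp point (between the pads) lies 11 mm behind it; z points along the fingers, x is the direction in which the jaws open and shut, and the axes are right-handed (so a half turn about z gives the same grasp; the last joint's range is limited). The gripper opens to 85 mm and grips with 20 to 120 N. Pads are 22 mm wide; open, the fingers measure 114 mm over their backs; the gripper's body (76 mm by 85 mm) begins 54 mm behind the grasp point. The pads swing forward as they close: fully open they stand 13 mm farther back than shut.
Start: joints at [0.982, 0.291, -0.153, 1.127, 0, 1.431], TCP at [0.228, 0.473, 0.239] pointing down, gripper open.
Joint ranges: [-2.52, 2.52], [-0.91, 1.74], [-1.3, 1.37], [-1.96, 2.02], [-1.52, 1.47], [-3.14, 3.14]. Speed limits (rad/s): [2.22, 2.22, 2.79, 3.14, 3.14, 3.14].

INTERFACE

Orientations are given as a rotation vector (axis times angle).
In Python, from rig import manip gives the robot as it stands.
- The arm moves only by the tool jog_arm, never from a script. Its argument "commands" is a list of rows, each an object with "delta_pos": the shift along the tool's x, y, z in cm, a list of three; "rotation": the turn, a rotation vector about the tool's x, y, z in degrees, a list of three; "hand": the closure, from 0 (fully open) to 1 (shut). A call has 1 to 12 rows; each row is the pose to reach, as a shift and turn from the pose commanded when the call began, along the tool's axes at that moment; what a row does not reach only later rows make up. A row lasts 1/8 s, in which the tool goes at most 62.5 mm and 10.7 degrees, less where a joint would pass 70% of its speed; a pose out of reach is approached as far as the arm can. A call with a gripper value outside its range is refused whole. The fingers move at their own pace and stop on an object; "grip_force" is the grip in N (left out, the last holds). Time passes only in rows, so rows that repeat a pose let the fingers close. It gives the time, the measured TCP pose, the force and the opening at its end, in the units of the state.
- manip.observe(): the state, without advancing time (a new reading comes with each control period).
- manip.camera(name): name is "scene" or "top" or "wrist"; returns the picture (480x640x3 uint8, red, green, blue); there is no depth.
- manip.calibration(name): a dict with "fx", "fy", "cx", "cy" (pixels), "pose" (4x4, takes a point from camera to world coordinates). Camera axes: x right, y up, looking along -z (the intrinsics and any distortion apply to the point x, -y, -z); pixel columns grow to the right and rows downward; lengths in m; the calibration is good to about 2 mm. A picture is of the moment at which its call begins: read the wrist's pose just before it. calibration takes no time and is no camera call; for the wrist camera it gives the pose at the moment of the call.
- manip.job_done(): hands the job in, once; it reports no verdict.
The state is a dict: "t": time; "joint_pos": joint angles; "dq": joint speeds; "effort": joint torques, N m; "eef_pos": TCP position; "orientation": TCP orientation; "contact_force": force on the tool from outside, world axes, zero at the start; "wrist_torque": the same for the moment, N m; "opening": finger opening in m.
Only numpy, scipy, OpenCV 4.12 (cv2) and the standard library are available. Lean on these libraries where they do the work, as an engineer would, in place of code of your own. Each camera call takes 0.05 s, during which the arm holds its last target.

## Working session

There is one attempt and no reset: what is moved stays moved. The work goes in short steps, Python scripts to look and compute and a tool call to move; the robot and the scene stay as the last step left them, time stands still between calls to the robot, and variables do not carry over. Pictures are saved under pics/ and viewed, and the job is handed in when it is done.

Besides the shell and the picture viewer there is one more tool, called as name(argument=value, ...) on one line, values as JSON. jog_arm: Moves the arm, as the interface text tells. Its arguments: {"type":"object","properties":{"commands":{"type":"array","items":{"type":"object","properties":{"delta_pos":{"type":"array","items":{"type":"number"}},"rotation":{"type":"array","items":{"type":"number"}},"hand":{"type":"number"}}}},"grip_force":{"type":"number"}},"required":["commands"]}

```bash
ls; mkdir -p pics
python3 - <<'E'
from rig import manip
import cv2,numpy as np
print(manip.observe())
for n in ["scene","top","wrist"]:
    c=manip.calibration(n);im=manip.camera(n)
    cv2.imwrite(f"pics/{n}0.png",im[:,:,::-1]);print(n,c)
E
```

```text
pics
{'t': 0.0, 'joint_pos': array([ 9.81684420e-01,  2.91303324e-01, -1.54135681e-01,  1.12668536e+00,
        1.61928321e-05,  1.43150520e+00]), 'dq': array([ 0.00034601,  0.00042646, -0.00065792, -0.00162142,  0.00043034,
       -0.00016631]), 'effort': array([-5.60842145e-04, -5.37142038e+01,  3.31370151e+01,  1.58201455e-02,
       -2.73209771e-04,  6.19544693e-06]), 'eef_pos': array([0.22801972, 0.47242219, 0.23871683]), 'orientation': array([ 2.66046827e+00,  1.66978766e+00, -1.91383567e-03]), 'contact_force': array([-0.08103471,  0.47745593, -0.62309647]), 'wrist_torque': array([-0.03275717, -0.03725328,  0.02877596]), 'opening': 0.0851871528267033}
scene {'fx': 469.56337864526523, 'fy': 469.56337864526523, 'cx': 324.5660853485396, 'cy': 245.43235718020702, 'pose': array([[ 0.61772114, -0.63957765,  0.45755985,  1.08612015],
       [ 0.78634402,  0.49559099, -0.36885318, -0.44629267],
       [ 0.00914771,  0.58764786,  0.80906509,  1.0639764 ],
       [ 0.        ,  0.        ,  0.        ,  1.        ]])}
top {'fx': 439.8705622880729, 'fy': 439.8705622880729, 'cx': 311.9070653943021, 'cy': 233.00468394479248, 'pose': array([[-0.02468508,  0.99453897, -0.1014046 ,  0.49205902],
       [-0.9995628 , -0.02290321,  0.0186989 , -0.00286211],
       [ 0.0162743 ,  0.10182185,  0.99466952,  0.96011952],
       [ 0.        ,  0.        ,  0.        ,  1.        ]])}
wrist {'fx': 372.3951209612506, 'fy': 372.3951209612506, 'cx': 319.7304280454563, 'cy': 233.66613620197444, 'pose': array([[ 0.43400421, -0.85773625, -0.27555194,  0.15803548],
       [ 0.9009101 ,  0.41281219,  0.13396677,  0.50656182],
       [-0.00115695, -0.30638966,  0.95190548,  0.37276498],
       [ 0.        ,  0.        ,  0.        ,  1.        ]])}
```

View pics/scene0.png

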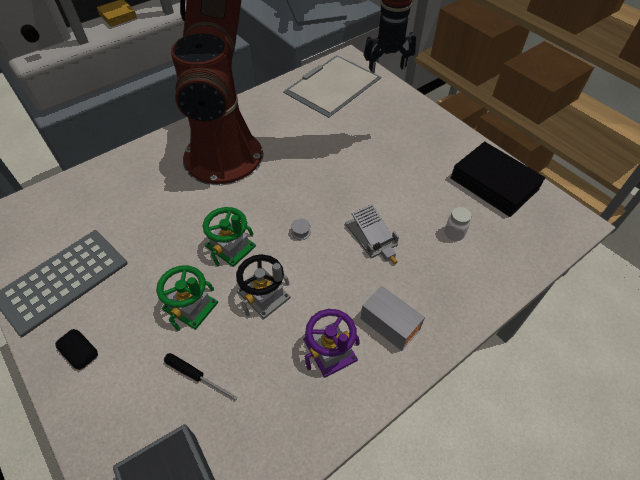

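View pics/top0.png

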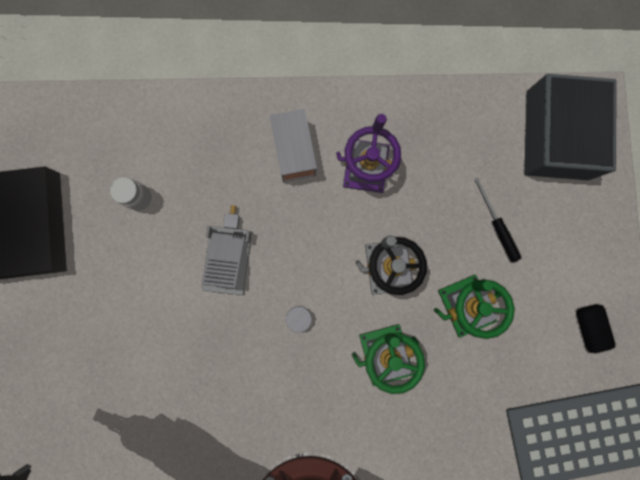

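View pics/wrist0.png

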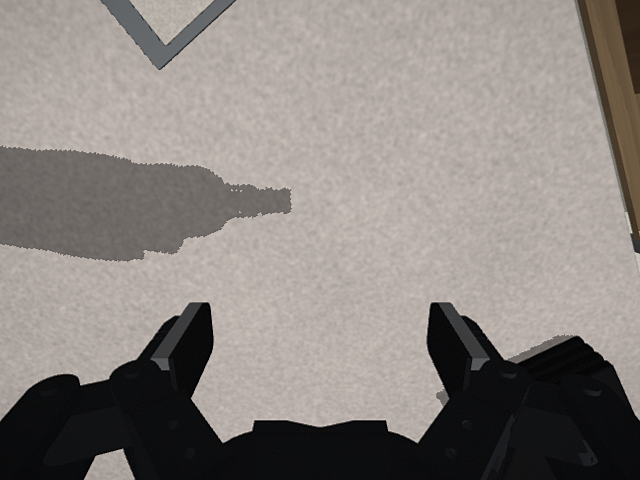

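The candidates are a black wheel at top (398,265) / scene (261,273), green ones at top (395,362) and (485,308), and a purple one at top (372,153). The description calls for the black wheel with an aluminium body. The pedal is at top (227,260). I'll confirm both in enlarged crops.

Run:
```python
import cv2,numpy as np
t=cv2.imread("pics/top0.png");s=cv2.imread("pics/scene0.png")
def crop(im,x,y,w,h,f): 
    return cv2.resize(im[y:y+h,x:x+w],None,fx=f,fy=f,interpolation=cv2.INTER_CUBIC)
cv2.imwrite("pics/c1.png",crop(t,350,215,100,100,6))
cv2.imwrite("pics/c2.png",crop(s,225,240,80,80,7))
cv2.imwrite("pics/c3.png",crop(t,180,195,100,110,5))
cv2.imwrite("pics/c4.png",crop(s,335,195,80,75,7))
```

```text
(no output)
```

View pics/c1.png

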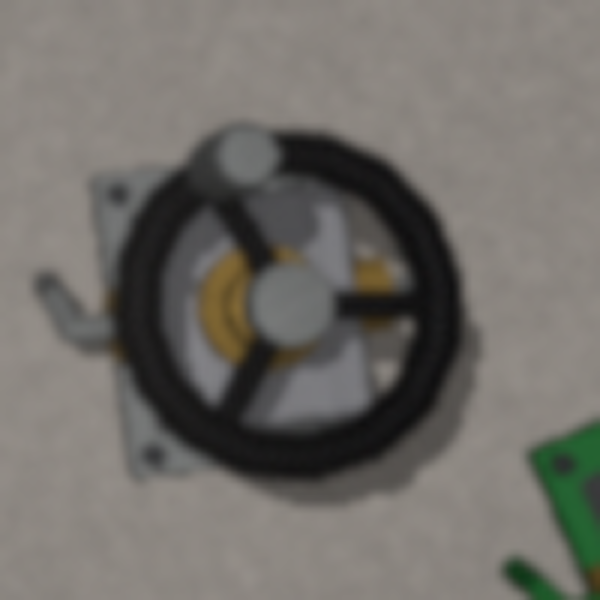

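View pics/c2.png

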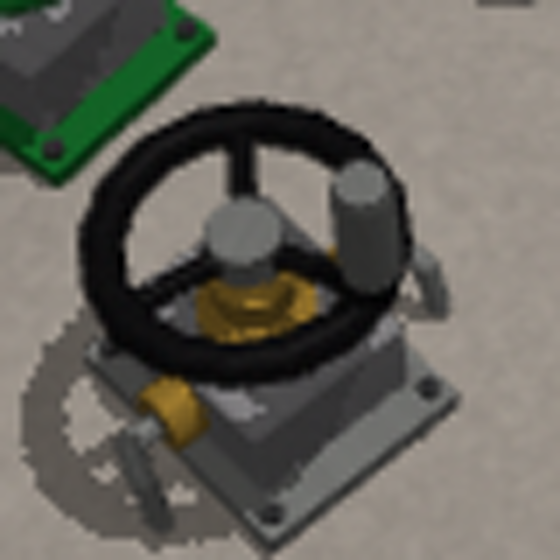

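View pics/c3.png

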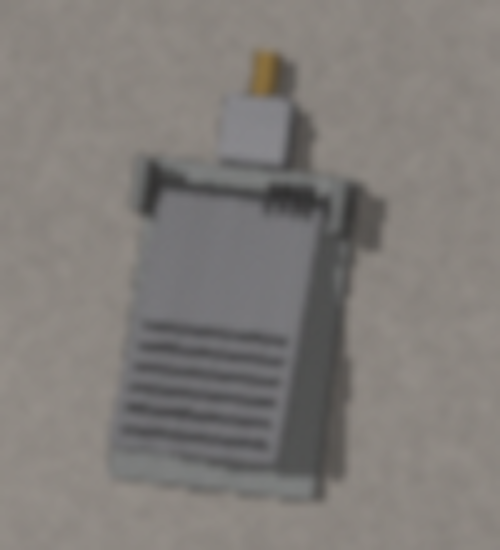

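View pics/c4.png

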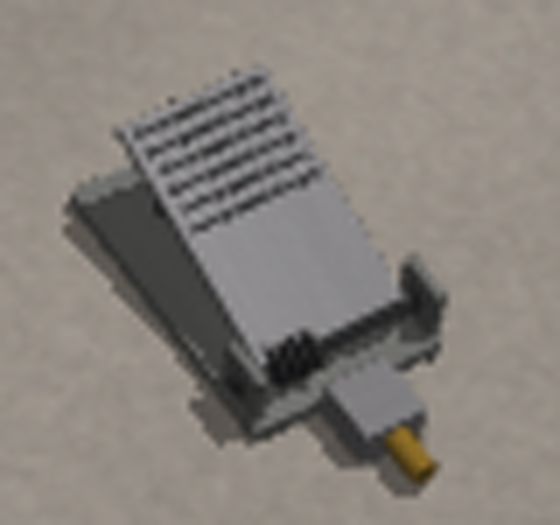

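The crops confirm it: black wheel, grey foot and block, brass bonnet, with the steel crank at top (391,241). The pedal has ribs at the robot-side free end. Now the positions.

```bash
cat > h.py <<'E'
import numpy as np, json
from rig import manip
def bp(n,u,v,z):
    c=manip.calibration(n);P=c["pose"]
    d=P[:3,:3]@np.array([(u-c["cx"])/c["fx"],-(v-c["cy"])/c["fy"],-1.])
    o=P[:3,3];return o+d*(z-o[2])/d[2]
def pr(n,p):
    c=manip.calibration(n);P=c["pose"];q=P[:3,:3].T@(np.array(p)-P[:3,3])
    return np.array([c["cx"]+c["fx"]*q[0]/-q[2],c["cy"]-c["fy"]*q[1]/-q[2]])
E
python3 - <<'E'
from h import *
np.set_printoptions(precision=4,suppress=True)
c1=lambda x,y:(350+x/6,215+y/6); c2=lambda x,y:(225+x/7,240+y/7)
c3=lambda x,y:(180+x/5,195+y/5); c4=lambda x,y:(335+x/7,195+y/7)
print("rim top",bp("top",*c1(290,304),.1),"rim scene",bp("scene",*c2(245,242),.1))
print("handle top",bp("top",*c1(248,156),.167),bp("scene",*c2(363,182),.167))
for p in [(95,178),(135,480)]: print("foot",bp("top",*c1(*p),.012))
for p in [(270,550),(460,400),(88,360)]: print("foot sc",bp("scene",*c2(*p),.006))
print("pedal base",[bp("top",*c3(*p),.01) for p in [(110,478),(322,498)]])
print("pedal end",[bp("top",*c3(*p),.061) for p in [(118,450),(270,462)]])
print("pedal hinge",[bp("top",*c3(*p),.028) for p in [(160,195),(325,212)]])
print("sc end",[bp("scene",*c4(*p),.061) for p in [(122,135),(265,70)]])
print("sc hinge",[bp("scene",*c4(*p),.028) for p in [(265,372),(400,300)]])
for n,(a,b,z) in dict(mag=(295,145,.07),spool=(300,319,.032),jar=(125,191,.085),d1=(478,182,.01),d2=(517,258,.013)).items(): print(n,bp("top",a,b,z))
c=manip.calibration("wrist");o=manip.observe()
from scipy.spatial.transform import Rotation as R
r=R.from_rotvec(o["orientation"]);print(r.as_matrix())
E
```

```text
rim top [ 0.5116 -0.1866  0.1   ] rim scene [ 0.5137 -0.1845  0.1   ]
handle top [ 0.555  -0.1615  0.167 ] [ 0.5577 -0.1595  0.167 ]
foot [ 0.5607 -0.1368  0.012 ]
foot [ 0.4523 -0.1471  0.012 ]
foot sc [ 0.572 -0.224  0.006]
foot sc [ 0.5639 -0.1346  0.006 ]
foot sc [ 0.4655 -0.2335  0.006 ]
pedal base [array([0.4708, 0.2169, 0.01  ]), array([0.4601, 0.1267, 0.01  ])]
pedal end [array([0.4831, 0.2019, 0.061 ]), array([0.4767, 0.1406, 0.061 ])]
pedal hinge [array([0.5898, 0.1916, 0.028 ]), array([0.581 , 0.1219, 0.028 ])]
sc end [array([0.4822, 0.1381, 0.061 ]), array([0.4915, 0.2056, 0.061 ])]
sc hinge [array([0.5878, 0.1242, 0.028 ]), array([0.5943, 0.1896, 0.028 ])]
mag [0.7672 0.011  0.07  ]
spool [0.4076 0.0089 0.032 ]
jar [0.6746 0.3534 0.085 ]
d1 [ 0.6938 -0.3908  0.01  ]
d2 [ 0.5239 -0.464   0.013 ]
[[ 0.4348  0.9005 -0.0005]
 [ 0.9005 -0.4348 -0.0008]
 [-0.0009 -0.0001 -1.    ]]
```

jog_arm(commands=[{"delta_pos":[-2,5,1.5],"rotation":[0,0,-5],"hand":1},{"delta_pos":[-5,11,4],"rotation":[0,0,-13],"hand":1},{"delta_pos":[-8,17,6],"rotation":[0,0,-20],"hand":1},{"delta_pos":[-11,24,8],"rotation":[0,0,-25.8],"hand":1},{"delta_pos":[-14,31,10],"rotation":[0,0,-25.8],"hand":1},{"delta_pos":[-15.9,37.3,11.5],"rotation":[0,0,-25.8],"hand":1},{"delta_pos":[-15.9,37.3,11.5],"rotation":[0,0,-25.8],"hand":1},{"delta_pos":[-15.9,37.3,11.5],"rotation":[0,0,-25.8],"hand":1},{"delta_pos":[-15.9,37.3,11.5],"rotation":[0,0,-25.8],"hand":1}], grip_force=60)

```text
t: 1.27
eef_pos: [0.4944, 0.1674, 0.124]
orientation: [-2.221, -2.221, 0.001]
contact_force: [-0.3, -0.6, 1.5]
opening: -0.0002
```

Run:
```python
from h import *
import cv2
im=manip.camera("scene")[:,:,::-1]
cv2.imwrite("pics/s1.png",cv2.resize(im[130:280,310:450],None,fx=4,fy=4,interpolation=cv2.INTER_CUBIC))
print(pr("scene",[.495,.168,.055]),pr("scene",[.4944,.1674,.116]))
```

```text
[363.41730019 213.40473053] [364.82685602 198.80781607]
```

View pics/s1.png

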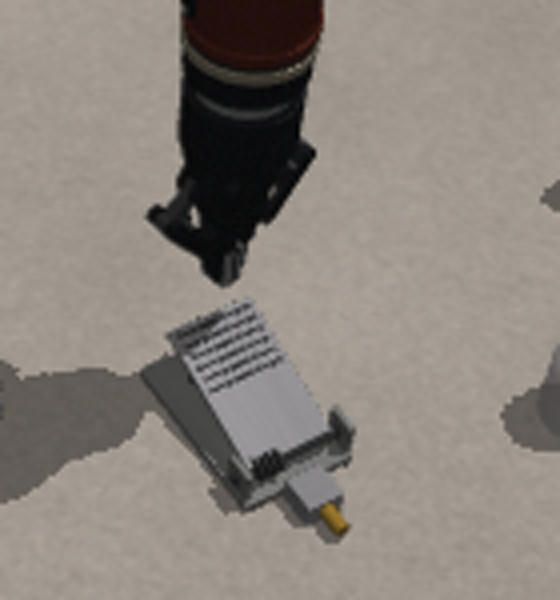

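The closed fingertips (crop 228,280) are above the ribbed free end, and the pad projects to crop (214,334), on the ribs. Pressing.

jog_arm(commands=[{"delta_pos":[0,0.2,3],"rotation":[0,0,0],"hand":1},{"delta_pos":[0,0.2,5.5],"rotation":[0,0,0],"hand":1},{"delta_pos":[0,0.2,6.5],"rotation":[0,0,0],"hand":1},{"delta_pos":[0,0.1,7.3],"rotation":[0,0,0],"hand":1},{"delta_pos":[0,0,8],"rotation":[0,0,0],"hand":1},{"delta_pos":[0,0,8.5],"rotation":[0,0,0],"hand":1},{"delta_pos":[0,0,8.8],"rotation":[0,0,0],"hand":1},{"delta_pos":[0,0,8.8],"rotation":[0,0,0],"hand":1}])

```text
t: 2.33
eef_pos: [0.4943, 0.1684, 0.0371]
orientation: [-2.219, -2.222, -0.0]
contact_force: [-5.3, 2.2, 8.3]
opening: 0.0
```

jog_arm(commands=[{"delta_pos":[0,0,0.2],"rotation":[0,0,0],"hand":1},{"delta_pos":[0,0,0.4],"rotation":[0,0,0],"hand":1},{"delta_pos":[0,0,0.4],"rotation":[0,0,0],"hand":1}])

```text
t: 2.7
eef_pos: [0.4944, 0.1684, 0.0352]
orientation: [-2.219, -2.223, -0.002]
contact_force: [-13.3, 0.6, 36.5]
opening: 0.0002
```

Force jumped from 8 to 36 N, so the pedal is at its stop. I'll hold it slightly relieved for a moment, then release.

jog_arm(commands=[{"delta_pos":[0,0,-0.1],"rotation":[0,0,0],"hand":1},{"delta_pos":[0,0,-0.1],"rotation":[0,0,0],"hand":1},{"delta_pos":[0,0,-0.1],"rotation":[0,0,0],"hand":1},{"delta_pos":[0,0,-0.1],"rotation":[0,0,0],"hand":1}])

```text
t: 3.2
eef_pos: [0.4944, 0.1684, 0.0353]
orientation: [-2.219, -2.223, -0.001]
contact_force: [-9.5, 0.8, 23.4]
opening: -0.0002
```

Run:
```python
from h import *
import cv2
im=manip.camera("top")[:,:,::-1]
cv2.imwrite("pics/t2.png",cv2.resize(im[170:320,150:300],None,fx=4,fy=4,interpolation=cv2.INTER_CUBIC))
im=manip.camera("scene")[:,:,::-1]
cv2.imwrite("pics/s2.png",cv2.resize(im[130:280,310:450],None,fx=4,fy=4,interpolation=cv2.INTER_CUBIC))
```

```text
(no output)
```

View pics/s2.png

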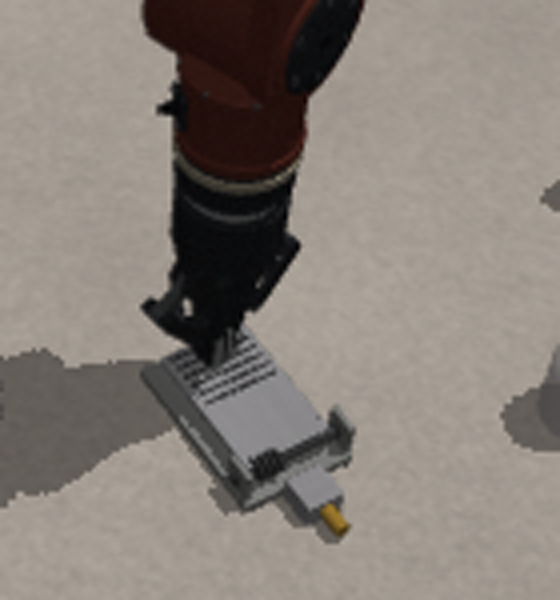

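The plate lies level on its stop under the fingers (crop 215,355). Now release it and travel above the crank with the gripper open.

jog_arm(commands=[{"delta_pos":[0,0,-3],"rotation":[0,0,0],"hand":1},{"delta_pos":[0,0,-8],"rotation":[0,0,0],"hand":1},{"delta_pos":[-1,1,-13],"rotation":[0,0,0],"hand":0.5},{"delta_pos":[-4,2,-18],"rotation":[0,0,0],"hand":0},{"delta_pos":[-10,3,-18.5],"rotation":[0,0,0],"hand":0},{"delta_pos":[-16,4,-18.5],"rotation":[0,0,0],"hand":0},{"delta_pos":[-22,5,-18.5],"rotation":[0,0,0],"hand":0},{"delta_pos":[-28,6,-18.5],"rotation":[0,0,0],"hand":0},{"delta_pos":[-32.9,6.2,-18.5],"rotation":[0,0,0],"hand":0},{"delta_pos":[-32.9,6.2,-18.5],"rotation":[0,0,0],"hand":0},{"delta_pos":[-32.9,6.2,-18.5],"rotation":[0,0,0],"hand":0}])

```text
t: 4.68
eef_pos: [0.5571, -0.1609, 0.2187]
orientation: [2.221, 2.222, 0.0]
contact_force: [-1.2, 0.4, -0.2]
opening: 0.0855
```

Run:
```python
from h import *
import cv2
print(manip.observe()["eef_pos"],manip.calibration("wrist"),pr("wrist",[.556,-.1605,.167]),pr("wrist",[.512,-.186,.108]))
im=manip.camera("wrist")[:,:,::-1]
cv2.imwrite("pics/w3.png",im)
im=manip.camera("scene")[:,:,::-1]
cv2.imwrite("pics/s3.png",im)
```

```text
[ 0.55712581 -0.16090249  0.21870165] {'fx': 372.3951209612506, 'fy': 372.3951209612506, 'cx': 319.7304280454563, 'cy': 233.66613620197444, 'pose': array([[-1.45128468e-03, -9.51777367e-01, -3.06786141e-01,
         4.79175154e-01],
       [ 9.99998935e-01, -1.33329839e-03, -5.94159531e-04,
        -1.61126858e-01],
       [ 1.56470127e-04, -3.06786677e-01,  9.51778288e-01,
         3.52622632e-01],
       [ 0.00000000e+00,  0.00000000e+00,  0.00000000e+00,
         1.00000000e+00]])} [320.63485121 263.746328  ] [281.46236616 166.45189464]
```

View pics/w3.png

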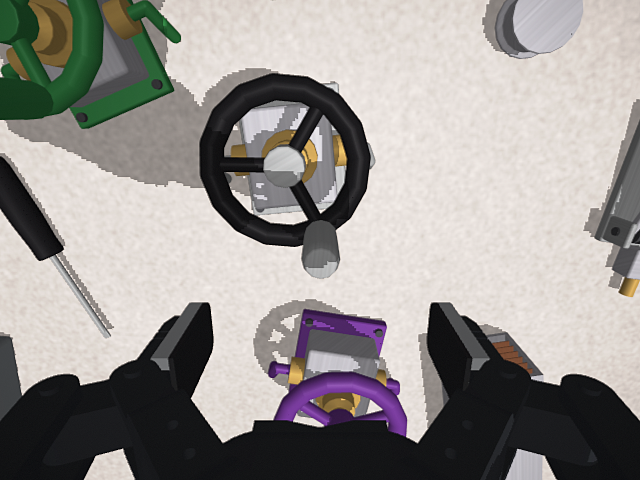

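View pics/s3.png

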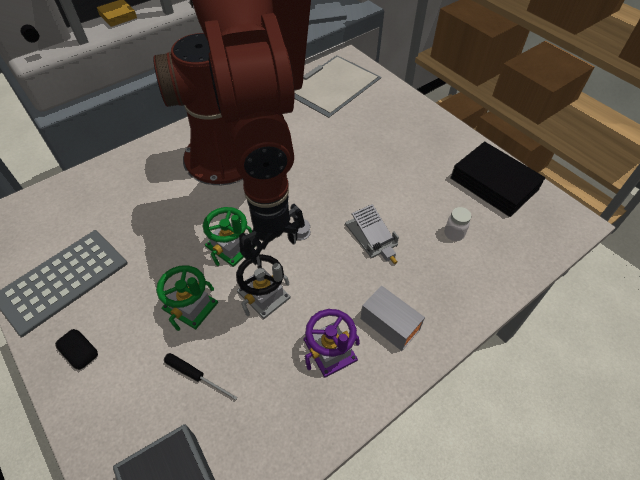

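The crank top is at wrist (320,264), within 2 px of the prediction, the hub is at (284,165), and the pedal is up again. Descend and grip.

jog_arm(commands=[{"delta_pos":[0,0,4],"rotation":[0,0,0],"hand":0},{"delta_pos":[0,-0.1,7],"rotation":[0,0,0],"hand":0},{"delta_pos":[0,-0.1,8.5],"rotation":[0,0,0],"hand":0},{"delta_pos":[0,-0.1,8.5],"rotation":[0,0,0],"hand":0.5},{"delta_pos":[0,-0.1,8.5],"rotation":[0,0,0],"hand":1},{"delta_pos":[0,-0.1,8.5],"rotation":[0,0,0],"hand":1},{"delta_pos":[0,-0.1,8.5],"rotation":[0,0,0],"hand":1},{"delta_pos":[0,-0.1,8.5],"rotation":[0,0,0],"hand":1},{"delta_pos":[0,-0.1,8.5],"rotation":[0,0,0],"hand":1}], grip_force=60)

```text
t: 5.9
eef_pos: [0.5569, -0.1617, 0.1344]
orientation: [2.22, 2.221, 0.002]
contact_force: [0.8, 0.8, 6.4]
opening: 0.0205
```

Run:
```python
from h import *
import cv2
o=manip.observe();print(o["eef_pos"],o["opening"],o["contact_force"])
im=manip.camera("wrist")[:,:,::-1]
cv2.imwrite("pics/w4.png",im)
# rows clockwise
h=np.array([.512,-.186]);p=o["eef_pos"][:2]-h
print(np.linalg.norm(p),np.degrees(np.arctan2(p[1],p[0])))
a0=np.arctan2(p[1],p[0])
for k in range(1,13):
    a=a0-np.radians(15*k);q=.05*np.array([np.cos(a),np.sin(a)])-.05*np.array([np.cos(a0),np.sin(a0)])
    print(k*15,"tool x,y cm",np.round(100*q[[1,0]],1))
```

```text
[ 0.55691882 -0.16169435  0.13439093] 0.020522215895056414 [0.81064122 0.77189211 6.43444287]
0.0510731322528859 28.417899181016267
15 tool x,y cm [-1.2  0.5]
30 tool x,y cm [-2.5  0.6]
45 tool x,y cm [-3.8  0.4]
60 tool x,y cm [-5.  -0.1]
75 tool x,y cm [-6. -1.]
90 tool x,y cm [-6.8 -2. ]
105 tool x,y cm [-7.2 -3.2]
120 tool x,y cm [-7.4 -4.5]
135 tool x,y cm [-7.2 -5.8]
150 tool x,y cm [-6.6 -7. ]
165 tool x,y cm [-5.8 -8. ]
180 tool x,y cm [-4.8 -8.8]
```

View pics/w4.png

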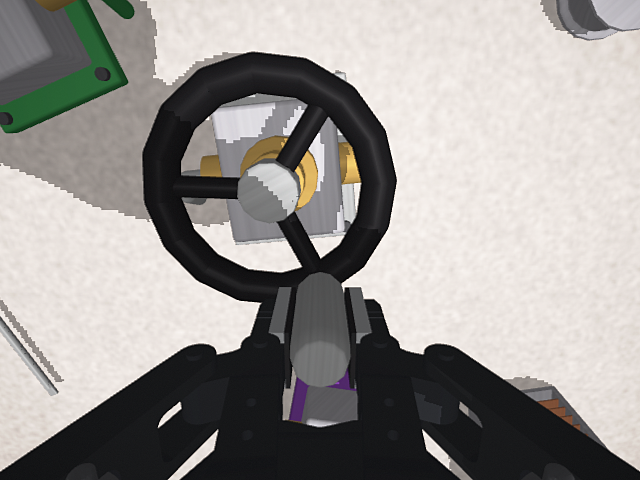

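The crank sleeve is between the pads, opening 20.5 mm. Turning clockwise, first half turn.

jog_arm(commands=[{"delta_pos":[-1.2,0.5,0],"rotation":[0,0,0],"hand":1},{"delta_pos":[-2.5,0.6,0],"rotation":[0,0,0],"hand":1},{"delta_pos":[-3.8,0.4,0],"rotation":[0,0,0],"hand":1},{"delta_pos":[-5.0,-0.1,0],"rotation":[0,0,0],"hand":1},{"delta_pos":[-6.0,-1.0,0],"rotation":[0,0,0],"hand":1},{"delta_pos":[-6.8,-2.0,0],"rotation":[0,0,0],"hand":1},{"delta_pos":[-7.2,-3.2,0],"rotation":[0,0,0],"hand":1},{"delta_pos":[-7.4,-4.5,0],"rotation":[0,0,0],"hand":1},{"delta_pos":[-7.2,-5.8,0],"rotation":[0,0,0],"hand":1},{"delta_pos":[-6.6,-7.0,0],"rotation":[0,0,0],"hand":1},{"delta_pos":[-5.8,-8.0,0],"rotation":[0,0,0],"hand":1},{"delta_pos":[-4.8,-8.8,0],"rotation":[0,0,0],"hand":1}])

```text
t: 7.45
eef_pos: [0.4693, -0.2101, 0.1344]
orientation: [2.219, 2.219, 0.002]
contact_force: [7.9, 1.1, 3.4]
opening: 0.0203
```

Run:
```python
from h import *
import cv2
o=manip.observe();print(o["eef_pos"],o["opening"],o["contact_force"])
h=np.array([.512,-.186]);p=o["eef_pos"][:2]-h
print(np.linalg.norm(p),np.degrees(np.arctan2(p[1],p[0])))
im=manip.camera("wrist")[:,:,::-1]
cv2.imwrite("pics/w5.png",im)
```

```text
[ 0.4692555  -0.21014729  0.13441737] 0.02034553947441435 [7.91521801 1.10333634 3.41732748]
0.04909362037651153 -150.53695416673952
```

View pics/w5.png

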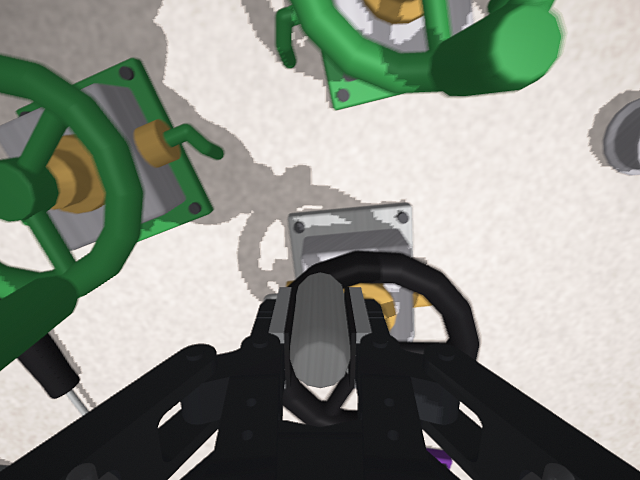

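Turned 180°; the fitted hub is (0.513,-0.186), with radius 50 mm. The stop is either about 23° or about 203° further on, so I'll go on gently.

```bash
cat >> h.py <<'E'
H=np.array([.5131,-.1859])
def plan(a0,angs):
    a0=np.radians(a0)
    for d in angs:
        a=a0+np.radians(d);q=.05*np.array([np.cos(a)-np.cos(a0),np.sin(a)-np.sin(a0)])
        print(d,np.round(100*q[[1,0]],2))
def where():
    o=manip.observe();p=o["eef_pos"][:2]-H;f=o["contact_force"]
    a=np.arctan2(p[1],p[0]);print("t",o["t"],"eef",o["eef_pos"],"r",np.linalg.norm(p),"ang",np.degrees(a),"open",o["opening"],"f",f,"ftan",f[:2]@[-np.sin(a),np.cos(a)])
E
python3 - <<'E'
from h import *
where();plan(-151.1,[-6,-12,-17,-20,-22,-24,-25,-26,-27])
E
```

```text
t 7.5 eef [ 0.46843408 -0.20854678  0.13432708] r 0.050079148613578955 ang -153.11380873965672 open 0.020385724002763766 f [3.49729562 3.50015326 7.17614063] ftan -1.5402633939237673
-6 [ 0.47 -0.23]
-12 [ 0.96 -0.41]
-17 [ 1.39 -0.52]
-20 [ 1.64 -0.56]
-22 [ 1.82 -0.59]
-24 [ 1.99 -0.6 ]
-25 [ 2.08 -0.61]
-26 [ 2.16 -0.62]
-27 [ 2.25 -0.62]
```

jog_arm(commands=[{"delta_pos":[0.4,-0.2,0],"rotation":[0,0,0],"hand":1},{"delta_pos":[0.9,-0.4,0],"rotation":[0,0,0],"hand":1},{"delta_pos":[1.35,-0.5,0],"rotation":[0,0,0],"hand":1},{"delta_pos":[1.6,-0.55,0],"rotation":[0,0,0],"hand":1},{"delta_pos":[1.8,-0.6,0],"rotation":[0,0,0],"hand":1},{"delta_pos":[2.0,-0.6,0],"rotation":[0,0,0],"hand":1},{"delta_pos":[2.2,-0.6,0],"rotation":[0,0,0],"hand":1},{"delta_pos":[2.2,-0.6,0],"rotation":[0,0,0],"hand":1}])

```text
t: 8.5
eef_pos: [0.4627, -0.1883, 0.1343]
orientation: [2.219, 2.22, -0.001]
contact_force: [0.4, -1.6, 10.4]
opening: 0.0203
```

Run:
```python
from h import *
where();plan(-180,[-10,-20,-30,-40,-55,-70,-90,-110,-130,-145])
```

```text
t 8.5 eef [ 0.46268468 -0.18834918  0.13431173] r 0.050474780049567965 ang -177.21875509681186 open 0.020254554312019755 f [ 0.37098853 -1.56049089 10.39408234] ftan 1.5766541564442742
-10 [0.87 0.08]
-20 [1.71 0.3 ]
-30 [2.5  0.67]
-40 [3.21 1.17]
-55 [4.1  2.13]
-70 [4.7  3.29]
-90 [5. 5.]
-110 [4.7  6.71]
-130 [3.83 8.21]
-145 [2.87 9.1 ]
```

jog_arm(commands=[{"delta_pos":[0.3,0,0],"rotation":[0,0,0],"hand":1},{"delta_pos":[0.6,0.05,0],"rotation":[0,0,0],"hand":1},{"delta_pos":[0.8,0.1,0],"rotation":[0,0,0],"hand":1},{"delta_pos":[0.8,0.1,0],"rotation":[0,0,0],"hand":1}])

```text
t: 9.0
eef_pos: [0.4629, -0.1802, 0.1343]
orientation: [2.22, 2.221, -0.002]
contact_force: [-2.9, 0.3, 13.4]
opening: 0.0201
```

Run:
```python
from h import *
where();plan(172.5,[-15,-30,-45,-60,-75,-90,-105,-120,-130,-140,-145,-150])
```

```text
t 9.0 eef [ 0.46285411 -0.18015753  0.13427134] r 0.05057297610828479 ang 173.480101287987 open 0.020121596632759902 f [-2.86698514  0.3133806  13.35656675] ftan 0.01418740698267309
-15 [1.26 0.34]
-30 [2.39 0.99]
-45 [3.31 1.91]
-60 [3.97 3.04]
-75 [4.3 4.3]
-90 [4.3  5.61]
-105 [3.97 6.87]
-120 [3.31 8.  ]
-130 [2.73 8.64]
-140 [2.03 9.17]
-145 [1.66 9.39]
-150 [1.26 9.58]
```

No stop there, so it must be near 5.4°. Continuing, raising 1 mm to relieve the vertical push.

jog_arm(commands=[{"delta_pos":[1.25,0.35,-0.05],"rotation":[0,0,0],"hand":1},{"delta_pos":[2.4,1.0,-0.1],"rotation":[0,0,0],"hand":1},{"delta_pos":[3.3,1.9,-0.1],"rotation":[0,0,0],"hand":1},{"delta_pos":[3.95,3.05,-0.1],"rotation":[0,0,0],"hand":1},{"delta_pos":[4.3,4.3,-0.1],"rotation":[0,0,0],"hand":1},{"delta_pos":[4.3,5.6,-0.1],"rotation":[0,0,0],"hand":1},{"delta_pos":[3.95,6.85,-0.1],"rotation":[0,0,0],"hand":1},{"delta_pos":[3.3,8.0,-0.1],"rotation":[0,0,0],"hand":1},{"delta_pos":[2.75,8.65,-0.1],"rotation":[0,0,0],"hand":1},{"delta_pos":[2.0,9.15,-0.1],"rotation":[0,0,0],"hand":1},{"delta_pos":[1.25,9.55,-0.1],"rotation":[0,0,0],"hand":1},{"delta_pos":[1.25,9.55,-0.1],"rotation":[0,0,0],"hand":1}])

```text
t: 10.5
eef_pos: [0.5595, -0.1675, 0.1344]
orientation: [2.22, 2.221, 0.0]
contact_force: [3.2, -1.1, 2.4]
opening: 0.0207
```

Run:
```python
from h import *
where();plan(22,[-5,-10,-13,-15,-17,-20])
```

```text
t 10.5 eef [ 0.55945677 -0.16754735  0.13444995] r 0.04985749823076681 ang 21.598618869308655 open 0.02071406216037272 f [ 3.20590019 -1.12199902  2.38472235] ftan -2.2233169823441585
-5 [-0.41  0.15]
-10 [-0.83  0.25]
-13 [-1.09  0.3 ]
-15 [-1.26  0.33]
-17 [-1.44  0.35]
-20 [-1.7   0.36]
```

jog_arm(commands=[{"delta_pos":[-0.4,0.15,0],"rotation":[0,0,0],"hand":1},{"delta_pos":[-0.8,0.25,0],"rotation":[0,0,0],"hand":1},{"delta_pos":[-1.1,0.3,0],"rotation":[0,0,0],"hand":1},{"delta_pos":[-1.3,0.3,0],"rotation":[0,0,0],"hand":1},{"delta_pos":[-1.4,0.3,0],"rotation":[0,0,0],"hand":1},{"delta_pos":[-1.5,0.35,0],"rotation":[0,0,0],"hand":1},{"delta_pos":[-1.5,0.35,0],"rotation":[0,0,0],"hand":1}])

```text
t: 11.38
eef_pos: [0.5623, -0.1803, 0.1344]
orientation: [-2.218, -2.222, -0.004]
contact_force: [4.0, 10.5, 7.3]
opening: 0.0202
```

Run:
```python
from h import *
where()
```

```text
t 11.375 eef [ 0.56225887 -0.18025582  0.13439587] r 0.04948183228535596 ang 6.549741032312116 open 0.020165581358595194 f [ 4.0197941  10.54917953  7.34537409] ftan 10.02180642115824
```

jog_arm(commands=[{"delta_pos":[-0.1,0,0],"rotation":[0,0,0],"hand":1},{"delta_pos":[-0.2,0,0],"rotation":[0,0,0],"hand":1},{"delta_pos":[-0.2,0,0],"rotation":[0,0,0],"hand":1},{"delta_pos":[-0.2,0,0],"rotation":[0,0,0],"hand":1}])

```text
t: 11.88
eef_pos: [0.5622, -0.1805, 0.1344]
orientation: [-2.215, -2.221, -0.008]
contact_force: [3.0, 18.9, 9.3]
opening: 0.0203
```

Run:
```python
from h import *
where()
plan(5.5,range(15,181,15))
```

```text
t 11.875 eef [ 0.56224095 -0.18048551  0.13438942] r 0.049438339581283575 ang 6.287650274618249 open 0.020274851752822436 f [ 3.0425414  18.88118773  9.28160322] ftan 18.434390207018957
15 [ 1.27 -0.29]
30 [ 2.42 -0.91]
45 [ 3.38 -1.8 ]
60 [ 4.07 -2.9 ]
75 [ 4.45 -4.15]
90 [ 4.5  -5.46]
105 [ 4.2  -6.73]
120 [ 3.59 -7.88]
135 [ 2.7  -8.84]
150 [ 1.59 -9.53]
165 [ 0.35 -9.91]
180 [-0.96 -9.95]
```

The tangential force rises to 18 N with no motion at 6.3°, as expected for the closed stop (foot axis about 5.4°). It was held for over 0.5 s. Now backing off anticlockwise by two turns.

jog_arm(commands=[{"delta_pos":[1.5,-0.3,0],"rotation":[0,0,0],"hand":1},{"delta_pos":[2.6,-0.9,-0.05],"rotation":[0,0,0],"hand":1},{"delta_pos":[3.6,-1.8,-0.05],"rotation":[0,0,0],"hand":1},{"delta_pos":[4.3,-2.9,-0.05],"rotation":[0,0,0],"hand":1},{"delta_pos":[4.65,-4.15,-0.05],"rotation":[0,0,0],"hand":1},{"delta_pos":[4.7,-5.45,-0.05],"rotation":[0,0,0],"hand":1},{"delta_pos":[4.4,-6.75,-0.05],"rotation":[0,0,0],"hand":1},{"delta_pos":[3.8,-7.9,-0.05],"rotation":[0,0,0],"hand":1},{"delta_pos":[2.9,-8.85,-0.05],"rotation":[0,0,0],"hand":1},{"delta_pos":[1.8,-9.55,-0.05],"rotation":[0,0,0],"hand":1},{"delta_pos":[0.55,-9.9,-0.05],"rotation":[0,0,0],"hand":1},{"delta_pos":[-0.75,-9.95,-0.05],"rotation":[0,0,0],"hand":1}])

```text
t: 13.38
eef_pos: [0.4629, -0.1925, 0.1346]
orientation: [-2.221, -2.222, -0.001]
contact_force: [8.7, 3.3, -8.2]
opening: 0.0204
```

Run:
```python
from h import *
where()
plan(185.5,range(15,181,15))
```

```text
t 13.375 eef [ 0.46291547 -0.19246385  0.13455652] r 0.05061197075609578 ang -172.54834485824676 open 0.0203601664982179 f [ 8.70259179  3.340917   -8.20573073] ftan -2.184066221399915
15 [-1.27  0.29]
30 [-2.42  0.91]
45 [-3.38  1.8 ]
60 [-4.07  2.9 ]
75 [-4.45  4.15]
90 [-4.5   5.46]
105 [-4.2   6.73]
120 [-3.59  7.88]
135 [-2.7   8.84]
150 [-1.59  9.53]
165 [-0.35  9.91]
180 [0.96 9.95]
```

jog_arm(commands=[{"delta_pos":[-1.3,0.3,0.05],"rotation":[0,0,0],"hand":1},{"delta_pos":[-2.4,0.9,0.05],"rotation":[0,0,0],"hand":1},{"delta_pos":[-3.4,1.8,0.05],"rotation":[0,0,0],"hand":1},{"delta_pos":[-4.05,2.9,0.05],"rotation":[0,0,0],"hand":1},{"delta_pos":[-4.45,4.15,0.05],"rotation":[0,0,0],"hand":1},{"delta_pos":[-4.5,5.45,0.05],"rotation":[0,0,0],"hand":1},{"delta_pos":[-4.2,6.75,0.05],"rotation":[0,0,0],"hand":1},{"delta_pos":[-3.6,7.9,0.05],"rotation":[0,0,0],"hand":1},{"delta_pos":[-2.7,8.85,0.05],"rotation":[0,0,0],"hand":1},{"delta_pos":[-1.6,9.55,0.05],"rotation":[0,0,0],"hand":1},{"delta_pos":[-0.35,9.9,0.05],"rotation":[0,0,0],"hand":1},{"delta_pos":[0.95,9.95,0.05],"rotation":[0,0,0],"hand":1}])

```text
t: 14.88
eef_pos: [0.5626, -0.1831, 0.1344]
orientation: [2.221, 2.22, -0.002]
contact_force: [-2.0, -3.4, 2.6]
opening: 0.0201
```

Run:
```python
from h import *
where()
```

```text
t 14.875 eef [ 0.56260886 -0.18310408  0.13442868] r 0.04958773999814396 ang 3.232238904508849 open 0.020103995636323157 f [-1.9998969  -3.43002412  2.64066293] ftan -3.3118068517911925
```

One turn is open (3.2° in motion, sleeve still gripped). Second turn.

jog_arm(commands=[{"delta_pos":[1.3,-0.3,0],"rotation":[0,0,0],"hand":1},{"delta_pos":[2.4,-0.9,-0.05],"rotation":[0,0,0],"hand":1},{"delta_pos":[3.4,-1.8,-0.05],"rotation":[0,0,0],"hand":1},{"delta_pos":[4.1,-2.9,-0.05],"rotation":[0,0,0],"hand":1},{"delta_pos":[4.45,-4.15,-0.05],"rotation":[0,0,0],"hand":1},{"delta_pos":[4.5,-5.45,-0.05],"rotation":[0,0,0],"hand":1},{"delta_pos":[4.2,-6.75,-0.05],"rotation":[0,0,0],"hand":1},{"delta_pos":[3.6,-7.9,-0.05],"rotation":[0,0,0],"hand":1},{"delta_pos":[2.7,-8.85,-0.05],"rotation":[0,0,0],"hand":1},{"delta_pos":[1.6,-9.55,-0.05],"rotation":[0,0,0],"hand":1},{"delta_pos":[0.35,-9.9,-0.05],"rotation":[0,0,0],"hand":1},{"delta_pos":[-0.95,-9.95,-0.05],"rotation":[0,0,0],"hand":1}])

```text
t: 16.38
eef_pos: [0.463, -0.1925, 0.1346]
orientation: [2.221, 2.222, 0.002]
contact_force: [8.9, 4.7, -11.8]
opening: 0.0205
```

jog_arm(commands=[{"delta_pos":[-1.3,0.3,0.05],"rotation":[0,0,0],"hand":1},{"delta_pos":[-2.4,0.9,0.05],"rotation":[0,0,0],"hand":1},{"delta_pos":[-3.4,1.8,0.05],"rotation":[0,0,0],"hand":1},{"delta_pos":[-4.05,2.9,0.05],"rotation":[0,0,0],"hand":1},{"delta_pos":[-4.45,4.15,0.05],"rotation":[0,0,0],"hand":1},{"delta_pos":[-4.5,5.45,0.05],"rotation":[0,0,0],"hand":1},{"delta_pos":[-4.2,6.75,0.05],"rotation":[0,0,0],"hand":1},{"delta_pos":[-3.6,7.9,0.05],"rotation":[0,0,0],"hand":1},{"delta_pos":[-2.7,8.85,0.05],"rotation":[0,0,0],"hand":1},{"delta_pos":[-1.6,9.55,0.05],"rotation":[0,0,0],"hand":1},{"delta_pos":[-0.35,9.9,0.05],"rotation":[0,0,0],"hand":1},{"delta_pos":[0.95,9.95,0.05],"rotation":[0,0,0],"hand":1}])

```text
t: 17.88
eef_pos: [0.5627, -0.1831, 0.1345]
orientation: [2.221, 2.22, -0.002]
contact_force: [-2.0, -3.6, -0.2]
opening: 0.0206
```

Run:
```python
from h import *
where()
```

```text
t 17.875 eef [ 0.56265173 -0.1830779   0.13451338] r 0.04963202598129871 ang 3.259622085253423 open 0.020563500936419992 f [-2.00013655 -3.56106814 -0.17034942] ftan -3.4415781389292577
```

jog_arm(commands=[{"delta_pos":[0.1,0,0],"rotation":[0,0,0],"hand":1},{"delta_pos":[0.2,0,0],"rotation":[0,0,0],"hand":1},{"delta_pos":[0.2,0,0],"rotation":[0,0,0],"hand":1},{"delta_pos":[0.2,0,0],"rotation":[0,0,0],"hand":1},{"delta_pos":[0.2,0,0],"rotation":[0,0,0],"hand":1}])

```text
t: 18.5
eef_pos: [0.5624, -0.1804, 0.1345]
orientation: [2.221, 2.221, 0.0]
contact_force: [1.0, -1.9, 1.7]
opening: 0.0204
```

Run:
```python
from h import *
import cv2
where();print(manip.observe()["dq"])
a=manip.camera("scene");b=manip.camera("top");w=manip.camera("wrist")
cv2.imwrite("pics/sf.png",a[:,:,::-1]);cv2.imwrite("pics/tf.png",b[:,:,::-1]);cv2.imwrite("pics/wf.png",w[:,:,::-1])
```

```text
t 18.5 eef [ 0.56242021 -0.18038     0.13447165] r 0.04962814848522875 ang 6.3860609315726045 open 0.02041622712645962 f [ 0.99878838 -1.87866746  1.7065565 ] ftan -1.9781027406000136
[ 0.00044935 -0.00050449 -0.0002093  -0.00080038 -0.00038796  0.00132782]
```

View pics/sf.png

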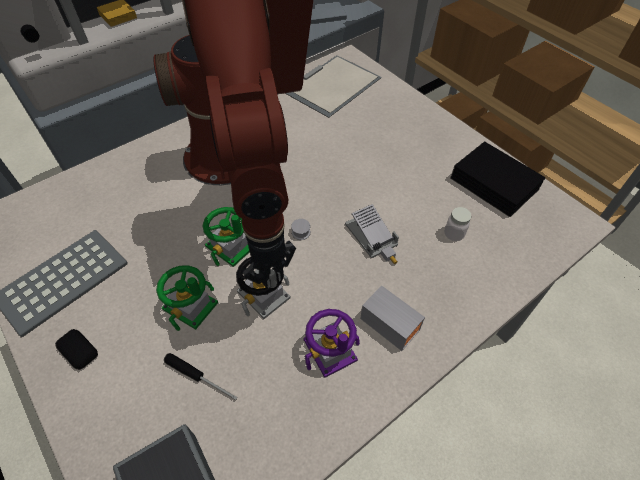

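View pics/wf.png

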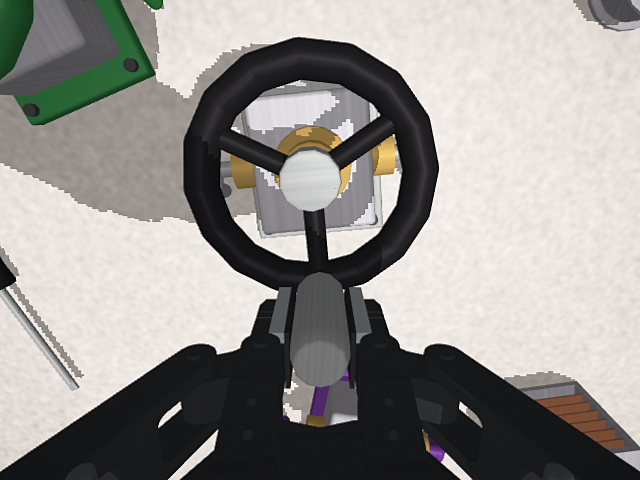

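View pics/tf.png

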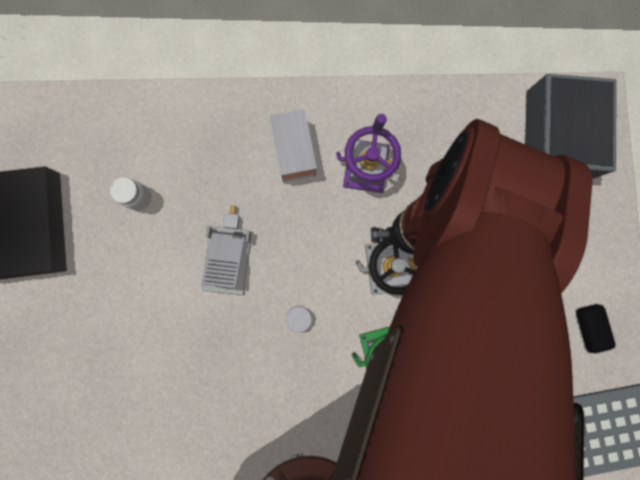

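The wheel is two turns open with the handle gripped (wrist 320,330). The pedal is up, and the magazine, spool and jar (top) and the driver (scene 200,375) are at their starting pixels. Handing in.

```bash
python3 -c "
from rig import manip
print(manip.job_done())"
```

```text
the job is handed in; nothing more can be done
None
```

The job is handed in, with every step done in order, in about 18.7 s of the 70 s allowed; the hand-in call itself gave no verdict.

- **Pedal:** I pressed it to its stop. The force jumped from 8 to 36 N and the plate lay level. I held it for about 0.6 s and then released it; the pictures afterwards show it back up.
- **Closing the valve:** I gripped the crank on the black wheel and turned it clockwise about 382° until it stopped. There the tangential force rose to 18 N with no movement, at 6.3°. This fits the foot's axis, which I measured at about 5.4°.
- **Backing off:** I turned it two full turns anticlockwise. The last reading is 6.4°, against 6.3° at the stop.
- **Last checks:** The arm was at rest. The sleeve was still between the fingers (opening 20.4 mm, grip command 60 N) and the outside force was about 2 N. The pedal, magazine, spool, jar and driver appear unmoved in the images.

The opening reads about 20.4 mm on a 22 mm sleeve, which I put down to pad compression or sensor offset. No check failed. My only count of whole turns is the commanded path, with the crank still gripped each time I checked.

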